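# Fold down the sprung tube cradle and load it

## Task

Push the orange paddle of the bench stand's sprung cradle down until the cradle goes over centre and snaps onto its lower stop, pushing only as hard as the spring needs and not forcing it against the stop. Then lay the sample tube lengthwise in the cradle's two V notches, centred between them, set down gently, not dropped, and let go. Leave the amber bottle, the timer and the marker that stand round the work where they are.

Things in the scene. Friction and masses are not known exactly. Their poses are not given: they have to be found in the camera images.
- stand: bench stand, fixed: grey foot 120 x 90 x 12 mm, sleeve, steel post, aluminium fork head (49 mm below to 19 mm above its hinge pin) with a white cradle. Origin on the table under the post; the pin is straight above, level, along the stand's y. The cradle points along -x. The post is clamped by hand: pin 112 to 152 mm above the table, different each time, not reported: feel or look for it.
- under_cradle (a point): point on the table under the middle of the lowered cradle, stand's axes. On the cradle, from the pin: spine 10 wide, 6 thick, centred on pin height; two 6 mm thick 90 degree V notches at 32 and 76 mm, tips 16 mm above the arm's centre line; the tube's axis comes to lie 16 mm above pin height, its middle 54 mm out. Between the notches fingers can reach down beside the spine.
- under_paddle (a point): point on the table under the middle of the lowered paddle, 110 mm from the pin, stand's axes. The orange paddle runs from 92 to 128 mm out, 36 mm wide, 6 mm thick, in line with the arm. Press on its upper face (where the notches stand), which with the cradle up looks up and towards the stand's +x. Keep the robot's contact with the stand under 25 N.
- cradle (a joint): cradle angle, rad: 0 = up on its upper stop, arm 60 degrees above level; grows as pushed down; 1.047 = level, hard on its rigid lower stop. The spring drives it back up below about 0.95 (5 degrees above level) and down to the stop beyond. Pushing square to the arm at the paddle takes up to about 7 N, most from 0.2 to 0.5 rad, none at the over-centre point.
- sample_tube: white-labelled capped sample tube, yellow cap at one end and dark grey foot at the other, lying loose on the table, 63 mm long along its y axis, 16 mm thick, 20 g. Origin at the middle of its underside as it first lies. Either end may point outward in the cradle.
- tube_center (a point): the middle of the sample tube on its axis, 8 mm above its origin; same axes as the tube
- stain_bottle: amber reagent bottle with orange cap, 56 mm wide, 113 mm high; bystander. Origin at the centre of its base
- timer: white bench timer on a wedge foot, 48 x 70 x 56 mm; bystander. Origin at the centre of its base
- marker: white marker pen with red cap lying on the table, 135 mm long along its y axis, 17 mm thick; bystander. Origin at the middle of its underside
Mind the look-alikes: they are no part of the job. There is more than one size of the stand; the job needs the larger.

How it is judged:
By the outcome, as a careful person would: the job done as asked, in the order asked, and still so for the second after the job is handed in, with the robot touching nothing.
It also fails if it takes over 64 s, if anything falls off the work surface, if the arm or the gripper's body presses on something with over 40 N, if the wrist force passes 120 N, or if a joint passes its speed limit or range.

## Robot

A 6-joint arm with a two-finger parallel gripper is mounted at the origin on a cart in front of the work surface, level with it; the furniture and walls round the work are solid. World frame = base frame: x ahead of the robot, y to its left, z up, the work surface at z = 0. Lengths are in m, angles in degrees, forces in N, time in s.
With the tool pointing down it reaches from about 0.3 to 0.75 m from the base axis. Payload 8.5 kg.
Tool frame: the origin (TCP) lies between the finger pads; the fingertips stand env.finger_overhang ahead of it and the grasp point (between the pads) lies 2 mm behind it (env.finger_overhang is the distance from the TCP to the fingertips, in m); z points along the fingers, y is the line along which they close (so a half turn about z gives the same grasp; the last joint's range is limited). The gripper opens to 85 mm and grips with 20 to 120 N. Pads are 22 mm wide; open, the fingers measure 114 mm over their backs; the gripper's body (76 mm by 85 mm) begins 54 mm behind the grasp point. The pads swing forward as they close: fully open they stand 13 mm farther back than shut.
Start: joints at [-81.664, 21.807, 74.336, -0, 83.858, -12.336], TCP at [0.194, -0.515, 0.224] pointing down, gripper open.
Joint ranges: [-178.18, 178.18], [-50.72, 133.34], [12.68, 142.11], [-81.47, 261.47], [9.98, 163.14], [-165.26, 165.26]. Speed limits (degrees/s): [136.94, 136.94, 180, 180, 180, 180].

## Interface

Orientations are given as a 3x3 rotation matrix whose columns are the frame's x, y, z axes.
In Python, from rig import env gives the robot as it stands. The module is installed in compiled form; this text tells all that it offers.
- The arm moves only by the tool jog_arm, never from a script. Its arguments are lists of equal length, an entry for each row: "hand": the finger opening in m, from 0 to 0.0854; "travel": the shift along the world's x, y, z in m, a list of three; "yaw": the turn about the world's z in rad. A call has exactly 5 rows; each row shifts and turns the commanded pose from where the row before left it; what a row does not reach is not made up. A row lasts 1/8 s, in which the tool goes at most 62.5 mm and 10.7 degrees, less where a joint would pass 70% of its speed; a pose out of reach is approached as far as the arm can. A call is refused whole if a number of a shift passes 0.0625 or a number of a turn 0.188, either way. A call with a gripper value outside its range is refused whole. The fingers move at their own pace and stop on an object; "grip_force" is the grip in N (left out, the last holds). Time passes only in rows, so rows that do not move let the fingers close, or fill a call up. It gives the time, the measured TCP pose, the force, the opening and the grip force at its end, in the units of the state.
- env.observe(): the state, without advancing time (a new reading comes with each control period).
- env.get_image(name): name is "scene" or "top"; returns the picture (384x512x3 uint8, red, green, blue); there is no depth.
- env.calibration(name): a dict with "fx", "fy", "cx", "cy" (pixels), "k1" (the pictures are not rectified: a ray, as slopes to the right and down, at radius r is drawn at 1 + k1 r^2 times it, then the intrinsics apply), "position" and "rotation" of the camera in the world. Camera axes: x right, y down, z forward; pixel columns grow to the right and rows downward; lengths in m; the calibration is good to about 2 mm. A picture is of the moment at which its call begins. calibration takes no time and is no camera call.
- env.close_job(): hands the job in; it is judged then, once.
The state is a dict: "time_s": time; "q": joint angles; "qvel": joint speeds; "joint_efforts": joint torques, N m; "position": TCP position; "tool_rot": TCP orientation; "ft_force": force on the tool from outside, world axes, zero at the start; "wrist_torque": the same for the moment, N m; "grip_width": finger opening in m; "gripper_force": force on a finger pad.
Only numpy, scipy, OpenCV 4.12 (cv2) and the standard library are available. Lean on these libraries where they do the work, as an engineer would, in place of code of your own. Each camera call takes 0.05 s, during which the arm holds its last target. There are 200 camera calls.

## Working session

There is one attempt and no reset: what is moved stays moved. The work goes in short steps, Python scripts to look and compute and a tool call to move; the robot and the scene stay as the last step left them, time stands still between calls to the robot, and variables do not carry over. Pictures are saved under pics/ and viewed, at most 10 in all, crops included, and the job is handed in when it is done.

Besides the shell and the picture viewer there is one more tool, called after ">>>" in YAML: its name, and indented under it one key for each argument. jog_arm: Moves the arm, as the interface text tells. Its arguments: {"type":"object","properties":{"hand":{"type":"array"},"travel":{"type":"array"},"yaw":{"type":"array"},"grip_force":{"type":"number"}},"required":["hand","travel","yaw"]}

```bash
mkdir -p pics
python3 - <<'E'
from rig import env
import cv2
for n in("scene","top"):
    im=env.get_image(n); cv2.imwrite(f"pics/{n}0.png",im[:,:,::-1])
    print(n,env.calibration(n))
print(env.observe(), env.finger_overhang)
E
```

```text
scene {'fx': 382.7034834914575, 'fy': 382.7034834914575, 'cx': 248.2131194976095, 'cy': 195.9633329269558, 'k1': -0.046744384663256554, 'position': array([0.02293294, 0.26863234, 0.67525439]), 'rotation': array([[-0.60500757, -0.5077387 ,  0.61332475],
       [-0.7962156 ,  0.38827946, -0.46398252],
       [-0.00255952, -0.76905167, -0.63918149]])}
top {'fx': 430.07589384580075, 'fy': 430.07589384580075, 'cx': 251.7104489807508, 'cy': 187.5813973470648, 'k1': 0.008557139998322824, 'position': array([ 0.4572545 , -0.13904076,  1.18668405]), 'rotation': array([[-0.00150544, -0.99704638,  0.07678707],
       [-0.99997927,  0.00198172,  0.00612683],
       [-0.0062609 , -0.07677626, -0.99702869]])}
{'time_s': 0.1, 'q': array([-8.16630192e+01,  2.18364607e+01,  7.43788771e+01, -6.31571584e-04,
        8.38583293e+01, -1.23345154e+01]), 'qvel': array([ 0.17717868, -0.11558326, -0.1500067 ,  0.03799652,  0.03791608,
        0.1112982 ]), 'joint_efforts': array([ 4.58587980e-03, -4.49222910e+01, -2.31656528e+01, -7.06603237e-05,
        3.69121597e-03,  3.09224689e-06]), 'position': array([ 0.19412138, -0.51431401,  0.22378883]), 'tool_rot': array([[ 9.35619371e-01,  3.53010417e-01, -1.97268515e-04],
       [ 3.53010373e-01, -9.35618545e-01,  1.27055636e-03],
       [ 2.63951550e-04, -1.25839498e-03, -9.99999173e-01]]), 'ft_force': array([0.03906578, 0.00724243, 0.21486345]), 'wrist_torque': array([ 0.03184465, -0.0196904 ,  0.03989159]), 'gripper_force': 0.0, 'grip_width': 0.0852134782629987} 0.017
```

View pics/scene0.png

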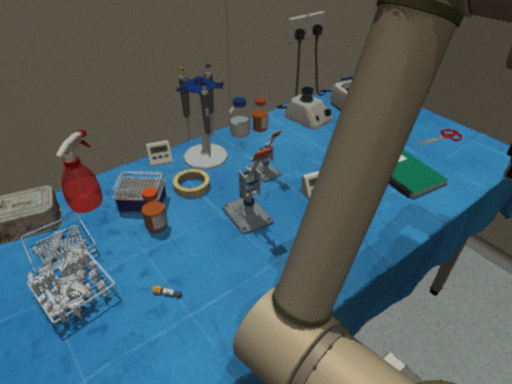

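View pics/top0.png

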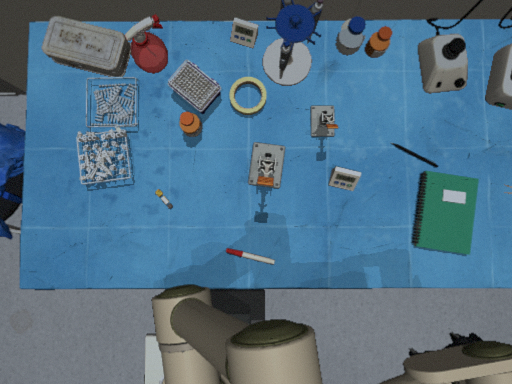

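The scene picture shows the larger stand at about (248,200), the tube at (167,292) and the bottle at (154,215). In the top picture the larger stand is at (266,165), with its orange paddle at (266,181) towards the robot. The top picture also shows the tube at (164,199), the marker at (250,257), the timer at (345,178) and the bottle at (190,123). Next I'll enlarge the stand and tube.

```bash
cat > h.py <<'E'
import numpy as np, cv2
from rig import env
def ray(n,u,v):
    c=env.calibration(n); x=(u-c["cx"])/c["fx"]; y=(v-c["cy"])/c["fy"]
    rd=np.hypot(x,y); r=rd
    for _ in range(20): r=rd/(1+c["k1"]*r*r)
    s=r/rd if rd>0 else 1
    return np.array(c["position"]),c["rotation"]@np.array([x*s,y*s,1.])
def onz(n,u,v,z):
    p,d=ray(n,u,v); return p+d*(z-p[2])/d[2]
def tri(a,b):  # a,b=(name,u,v) -> point, gap
    p,d=ray(*a); q,e=ray(*b); d/=np.linalg.norm(d); e/=np.linalg.norm(e)
    t=np.linalg.lstsq(np.c_[d,-e],q-p,rcond=None)[0]
    A=p+t[0]*d;B=q+t[1]*e
    return (A+B)/2,np.linalg.norm(A-B)
def proj(n,P):
    c=env.calibration(n); X=c["rotation"].T@(np.asarray(P)-c["position"]); x,y=X[:2]/X[2]
    k=1+c["k1"]*(x*x+y*y); return np.array([c["fx"]*x*k+c["cx"],c["fy"]*y*k+c["cy"]])
def crop(im,u,v,w,h,s): return cv2.resize(im[v:v+h,u:u+w],None,fx=s,fy=s,interpolation=cv2.INTER_CUBIC)
E
python3 - <<'E'
from h import *
t=cv2.imread("pics/top0.png");s=cv2.imread("pics/scene0.png")
a=crop(t,240,138,60,60,6);b=crop(s,215,155,60,80,6)
c=crop(t,150,184,30,30,6);d=crop(s,147,280,40,20,6)
o=np.zeros((480,760,3),np.uint8); o[:360,:360]=a;o[:,360:720]=b
o[360:480,0:180]=c[20:140];o[360:480,190:360]=d[:,:170]
cv2.imwrite("pics/c1.png",o)
E
```

```text
(no output)
```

View pics/c1.png

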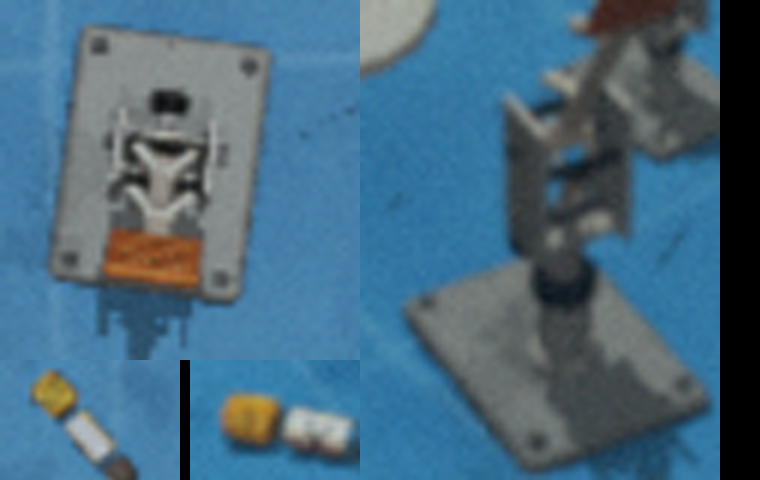

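Run:
```python
from h import *
C=[onz("top",240+u/6,138+v/6,.012) for u,v in((85,25),(270,48),(238,300),(52,272))]
C=np.array(C);print(C.round(4)); 
print("centre",C.mean(0), [np.linalg.norm(C[i]-C[(i+1)%4]).round(4) for i in range(4)])
d=(C[0]+C[1]-C[2]-C[3]);print("yaw x",np.degrees(np.arctan2(d[1],d[0])))
e=(C[0]+C[3]-C[1]-C[2]);print("yaw y-90",np.degrees(np.arctan2(e[1],e[0]))-90)
for n,r in(("top",(230,130,330,200)),("scene",(215,110,300,200))):
    im=cv2.imread(f"pics/{n}0.png");h=cv2.cvtColor(im,cv2.COLOR_BGR2HSV)
    m=cv2.inRange(h,(0,110,50),(18,255,255))|cv2.inRange(h,(172,110,50),(180,255,255))
    k=np.zeros_like(m);k[r[1]:r[3],r[0]:r[2]]=m[r[1]:r[3],r[0]:r[2]]
    N,L,S,c=cv2.connectedComponentsWithStats(k)
    for i in range(1,N):
        if S[i,4]>8: 
            p=np.argwhere(L==i)[:,::-1].astype(np.float32);print(n,S[i],c[i].round(2),cv2.boxPoints(cv2.minAreaRect(p)).round(1).tolist())
s=cv2.imread("pics/scene0.png");a=crop(s,225,115,75,60,8);cv2.imwrite("pics/c2.png",a)
# tube
h=cv2.cvtColor(cv2.imread("pics/top0.png"),cv2.COLOR_BGR2HSV)[184:214,150:180]
hs=cv2.cvtColor(cv2.imread("pics/scene0.png"),cv2.COLOR_BGR2HSV)[280:304,145:190]
for n,q,o in(("top",h,(150,184)),("scene",hs,(145,280))):
    m=cv2.inRange(q,(95,120,0),(125,255,255)); m=255-m
    N,L,S,c=cv2.connectedComponentsWithStats(m)
    for i in range(1,N):
        if S[i,4]>25:
            p=np.argwhere(L==i)[:,::-1].astype(np.float32);R=cv2.minAreaRect(p);print(n,S[i],R)
            vx,vy,x0,y0=cv2.fitLine(p,cv2.DIST_L2,0,.01,.01).ravel();t=(p-[x0,y0])@[vx,vy]
            E=[onz(n,x0+o[0]+vx*k,y0+o[1]+vy*k,.008) for k in(t.min()-.5,t.max()+.5)]
            print(np.round(E,4),np.linalg.norm(E[0]-E[1]),(E[0]+E[1])/2,R[0][0]+o[0],R[0][1]+o[1],onz(n,R[0][0]+o[0],R[0][1]+o[1],.008))
```

```text
[[ 0.6735 -0.1388  0.012 ]
 [ 0.6626 -0.2238  0.012 ]
 [ 0.5464 -0.2084  0.012 ]
 [ 0.5594 -0.1235  0.012 ]]
centre [ 0.61047924 -0.17361925  0.012     ] [np.float64(0.0857), np.float64(0.1172), np.float64(0.0859), np.float64(0.1151)]
yaw x -7.608192399816079
yaw y-90 -8.014631480081107
top [257 176  16  10 127] [264.98 180.51] [[256.79998779296875, 183.60000610351562], [257.79998779296875, 175.39999389648438], [273.0, 177.1999969482422], [271.8999938964844, 185.5]]
scene [252 110  16  21 196] [258.36 118.38] [[252.0, 130.0], [252.0, 110.0], [267.0, 110.0], [267.0, 130.0]]
scene [273 131   7   6  14] [276.14 133.36] [[272.20001220703125, 134.8000030517578], [278.70001220703125, 130.5], [279.6000061035156, 131.89999389648438], [273.20001220703125, 136.1999969482422]]
scene [254 147  17  13  89] [262.01 152.7 ] [[251.8000030517578, 154.60000610351562], [269.0, 146.0], [272.0, 152.0], [254.8000030517578, 160.60000610351562]]
top [  5   5  18  20 130] ((13.75, 14.249999046325684), (22.62741470336914, 6.363960266113281), 45.0)
[[0.5437 0.1319 0.008 ]
 [0.4935 0.0888 0.008 ]] 0.0662126635596845 [0.51861779 0.11035546 0.008     ] 163.75 198.24999904632568 [0.51912835 0.10979856 0.008     ]
scene [  7   5  29  12 203] ((20.882352828979492, 11.470588684082031), (29.10427474975586, 8.731282234191895), 14.03624439239502)
[[0.5445 0.1334 0.008 ]
 [0.493  0.0911 0.008 ]] 0.06663349928518231 [0.5187127  0.11225911 0.008     ] 165.8823528289795 291.47058868408203 [0.51786148 0.11262992 0.008     ]
```

View pics/c2.png

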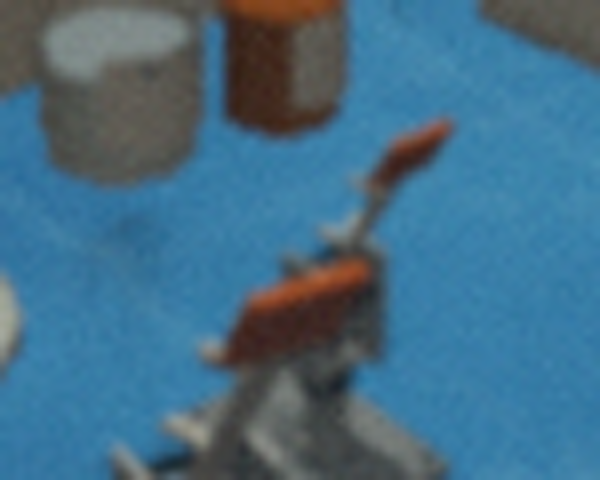

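Run:
```python
from h import *
P=[]
for a,b in(((257.4,184),(256.25,153.5)),((273,185.8),(271.5,149.4)),((265.2,184.9),(263.9,151.4))):
    p,g=tri(("top",)+a,("scene",)+b);P.append(p);print(p.round(4),g)
print(np.linalg.norm(P[0]-P[1]))
th=np.radians(-7.8);X=np.array([np.cos(th),np.sin(th)]);Y=np.array([-X[1],X[0]])
c=P[2];pin=np.r_[c[:2]+.0666*X,c[2]-.1093];print("pin",pin)
f=np.array([.6105,-.1736]);print("pin rel foot centre along x,y",(pin[:2]-f)@X,(pin[:2]-f)@Y)
# sleeve / post hints: project
for z in (.112,.132,.152):
    e=f+np.array(pin[:2]-f)
    print(z,[proj(n,np.r_[pin[:2]-.0666*X,z+.1093]).round(1) for n in("top","scene")])
```

```text
[ 0.5391 -0.1447  0.2393] 0.0028659951606796676
[ 0.5343 -0.1801  0.2379] 0.00046649930880641153
[ 0.5367 -0.1624  0.2387] 0.0017588460545492266
0.035769602766241346
pin [ 0.60272048 -0.17143503  0.1293727 ]
pin rel foot centre along x,y -0.008001359349152377 0.0010891399475233205
0.112 [array([264.7, 185.3]), array([264.1, 158.4])]
0.132 [array([264.9, 184.5]), array([264.4, 150.4])]
0.152 [array([265.2, 183.8]), array([264.6, 142.1])]
```

Checks on what I measured:

| Item | Result |
|---|---|
| Paddle width | 35.8 mm, against 36 given |
| Pin | (0.603, -0.171), about 0.129 high, within the 112–152 mm range |
| Stand yaw | -7.8° |
| Tube | centre (0.519, 0.111), axis at about 40.5°, seen length 66 mm including pixel blur |

Now I'll move to the upper side of the paddle with the fingers closed.

>>> jog_arm:
  hand: [0,0,0,0,0]
  travel:
    - [0.036,0.033,0.02]
    - [0.036,0.033,0.02]
    - [0.036,0.033,0.02]
    - [0.036,0.033,0.02]
    - [0.036,0.033,0.02]
  yaw: [-0.1,-0.1,-0.1,-0.1,-0.1]

```text
time_s: 0.72
position: [0.3751, -0.3482, 0.3247]
tool_rot: [[0.99, -0.142, -0.0], [-0.142, -0.99, 0.001], [-0.0, -0.0, -1.0]]
ft_force: [0.8, 0.0, -0.1]
grip_width: -0.0002
gripper_force: 0.0
```

>>> jog_arm:
  hand: [0,0,0,0,0]
  travel:
    - [0.039,0.036,0]
    - [0.039,0.036,0]
    - [0.039,0.036,0]
    - [0.039,0.036,0]
    - [0.039,0.037,0]
  yaw: [0,0,0,0,0]

```text
time_s: 1.35
position: [0.5702, -0.1672, 0.3239]
tool_rot: [[0.99, -0.139, -0.001], [-0.139, -0.99, 0.0], [-0.001, -0.0, -1.0]]
ft_force: [-0.4, -1.1, -0.3]
grip_width: -0.0
gripper_force: 0.0
```

>>> jog_arm:
  hand: [0,0,0,0,0]
  travel:
    - [0,0,-0.035]
    - [0,0,-0.035]
    - [0,0,0]
    - [0,0,0]
    - [0,0,0]
  yaw: [0,0,0,0,0]

```text
time_s: 1.98
position: [0.5695, -0.1689, 0.256]
tool_rot: [[0.99, -0.139, 0.003], [-0.139, -0.99, -0.001], [0.003, 0.001, -1.0]]
ft_force: [0.9, 0.3, -0.5]
grip_width: 0.0
gripper_force: 0.0
```

Run:
```python
from h import *
t=env.get_image("top")[:,:,::-1];s=env.get_image("scene")[:,:,::-1]
a=crop(t,225,125,80,80,5);b=crop(s,215,105,70,80,5)
cv2.imwrite("pics/c3.png",np.hstack([a,b]));print(env.observe()["position"],env.observe()["ft_force"])
```

```text
[ 0.56935675 -0.16879726  0.25543498] [-0.78360845  0.0064165   0.22393681]
```

View pics/c3.png

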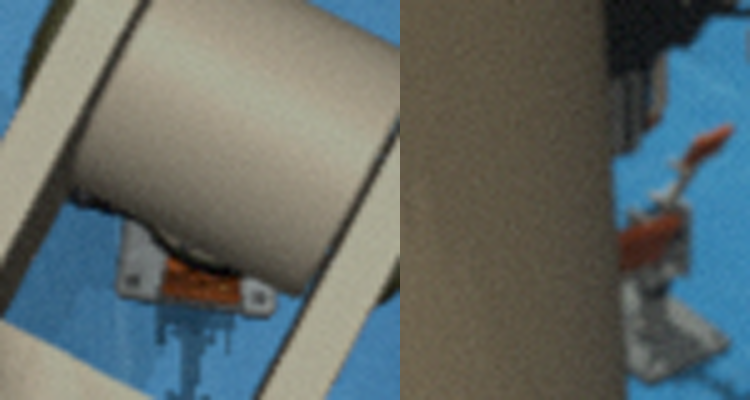

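The fingertips are behind and above the paddle, at about (260,135) in the scene picture, with the paddle at about (265,153). Now I'll feel for contact along the face normal.

>>> jog_arm:
  hand: [0,0,0,0,0]
  travel:
    - [-0.0017,0.0008,-0.001]
    - [-0.0017,0.0008,-0.001]
    - [-0.0017,0.0006,-0.001]
    - [-0.0017,0.0002,-0.001]
    - [-0.0017,0.0002,-0.001]
  yaw: [0,0,0,0,0]

```text
time_s: 2.7
position: [0.5605, -0.166, 0.2492]
tool_rot: [[0.99, -0.139, -0.0], [-0.139, -0.99, 0.0], [-0.0, -0.0, -1.0]]
ft_force: [0.7, -0.5, -0.2]
grip_width: 0.0003
gripper_force: 0.0
```

>>> jog_arm:
  hand: [0,0,0,0,0]
  travel:
    - [-0.0017,0.0002,-0.001]
    - [-0.0017,0.0002,-0.001]
    - [-0.0017,0.0002,-0.001]
    - [0,0,0]
    - [0,0,0]
  yaw: [0,0,0,0,0]

```text
time_s: 3.32
position: [0.5556, -0.1654, 0.2464]
tool_rot: [[0.99, -0.139, 0.0], [-0.139, -0.99, -0.0], [0.0, 0.0, -1.0]]
ft_force: [-0.4, 0.3, -0.5]
grip_width: -0.0002
gripper_force: 0.0
```

>>> jog_arm:
  hand: [0,0,0,0,0]
  travel:
    - [-0.0017,0.0002,-0.001]
    - [-0.0017,0.0002,-0.001]
    - [0,0,0]
    - [0,0,0]
    - [0,0,0]
  yaw: [0,0,0,0,0]

```text
time_s: 3.95
position: [0.5522, -0.165, 0.2444]
tool_rot: [[0.99, -0.139, 0.0], [-0.139, -0.99, -0.0], [0.0, 0.0, -1.0]]
ft_force: [-0.7, -0.5, -0.7]
grip_width: 0.0
gripper_force: 0.0
```

>>> jog_arm:
  hand: [0,0,0,0,0]
  travel:
    - [-0.0017,0.0002,-0.001]
    - [-0.0017,0.0002,-0.001]
    - [0,0,0]
    - [0,0,0]
    - [0,0,0]
  yaw: [0,0,0,0,0]

```text
time_s: 4.58
position: [0.5488, -0.1646, 0.2424]
tool_rot: [[0.99, -0.139, 0.0], [-0.139, -0.99, -0.0], [0.0, 0.0, -1.0]]
ft_force: [-0.0, -0.6, -0.1]
grip_width: 0.0003
gripper_force: 0.0
```

Run:
```python
from h import *
t=env.get_image("top")[:,:,::-1];s=env.get_image("scene")[:,:,::-1]
a=crop(t,240,150,50,50,8);b=crop(s,235,120,50,50,8)
cv2.imwrite("pics/c4.png",np.hstack([a,b]))
p=env.observe()["position"]; X=np.array([.9907,-.1357,0]);Y=np.array([.1357,.9907,0])
for i in(-.011,.011):
  for j in(-.0145,.0145):
    P=p+i*X+j*Y-[0,0,.017];print(i,j,(proj("top",P)-[240,150])*8,(proj("scene",P)-[235,120])*8+[400,0])
```

```text
-0.011 -0.0145 [251.87813244 283.7707853 ] [679.52065719 276.11661415]
-0.011 0.0145 [149.3167658 269.9893654] [585.11705451 306.61317561]
0.011 -0.0145 [262.12548132 206.37123423] [636.26165529 236.68487545]
0.011 0.0145 [159.73367315 192.65278739] [542.9871025  266.09738427]
```

View pics/c4.png

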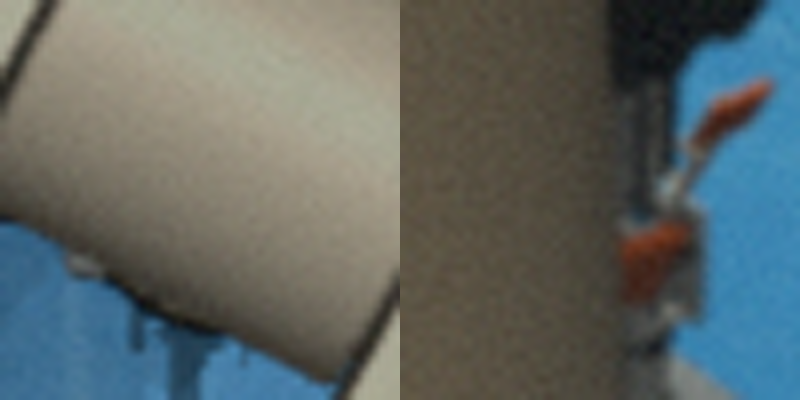

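Run:
```python
from h import *
a=cv2.imread("pics/scene0.png")[143:163,262:275]
b=cv2.resize(cv2.imread("pics/c3.png")[:,400:],(70,80),interpolation=cv2.INTER_AREA)[38:58,47:60]
c=cv2.resize(cv2.imread("pics/c4.png")[:,400:],(50,50),interpolation=cv2.INTER_AREA)[23:43,27:40]
for i in range(20): print(143+i,*[' '.join('%4d'%v for v in (x[i,:,2].astype(int)-x[i,:,0])) for x in(a,b,c)],sep=' | ')
```

```text
143 | -111 -104  -79  -49  -44  -47  -26   -5   -4  -47  -91 -112 -109 | -116 -105  -82  -56  -48  -46  -28   -1   -7  -47  -94 -117 -117 |    3    0   -3   -2   -6  -16  -14    3   -4  -48  -94 -114 -117
144 | -110 -102  -79  -39  -17  -18   -9    1   -9  -45  -87 -108 -110 | -115 -107  -82  -39  -17  -12   -5    5  -13  -46  -87 -111 -116 |    1   -2   -4   -1   -2   -4   -3    1   -9  -47  -88 -112 -118
145 | -103 -105  -95  -67  -26   -3    0    1  -11  -30  -63  -85 -112 |  -99 -106  -94  -63  -26   -3    5    2   -9  -30  -57  -90 -111 |    5    0   -7   -6   -2    2    3    1   -9  -30  -62  -94 -115
146 |  -73  -81  -82  -65  -30   -1    5    7    0  -14  -29  -71 -107 |  -72  -80  -81  -66  -32   -2    6    2   -1   -9  -29  -71 -108 |    3   -7  -18  -14   -6    2    7    7   -1  -10  -32  -71 -107
147 |  -33  -31  -30  -25   -5   32   47   52   37    6  -20  -61 -103 |  -32  -32  -34  -31  -15    9   21   22   16    2  -20  -65 -104 |    3   -5  -19  -19   -4   15   23   19   13    3  -20  -63 -106
148 |   -2   11   24   41   55   81   98   97   74   19  -17  -64 -106 |   
[... 2299 characters left out ...]
-25  -53  -90 -112 |    7    3    3    1   -2    0    3   -6  -16  -25  -51  -92 -116
160 |   -8   -5   -6   -4   -4   -2  -13  -34  -61  -69  -77 -100 -107 |   -1    0    0    0   -2   -1  -12  -33  -61  -70  -79 -100 -113 |    9   -1    0    1   -1    2   -6  -34  -61  -70  -80 -101 -114
161 |   -3   -7   -3   -4   -1   -6  -29  -76  -98 -103 -101 -110 -114 |   -1    0   -1   -1   -2   -5  -27  -70 -101 -104 -104 -109 -113 |    5    0    0    1    0   -2  -24  -71 -101 -109 -105 -112 -115
162 |   -5   -4   -4   -4   -7  -16  -43  -85 -113 -116 -112 -114 -112 |   -3   -1   -3   -3   -3  -12  -40  -86 -116 -116 -115 -114 -117 |    7    2    1   -1   -1  -10  -40  -85 -114 -119 -115 -118 -118
```

>>> jog_arm:
  hand: [0,0,0,0,0]
  travel:
    - [-0.0017,0.0002,-0.001]
    - [-0.0017,0.0002,-0.001]
    - [0,0,-0.002]
    - [0,0,0]
    - [0,0,0]
  yaw: [0,0,0,0,0]

```text
time_s: 5.3
position: [0.5454, -0.1642, 0.2383]
tool_rot: [[0.99, -0.139, 0.0], [-0.139, -0.99, 0.0], [0.0, -0.0, -1.0]]
ft_force: [-0.5, -0.3, -0.4]
grip_width: -0.0001
gripper_force: 0.0
```

>>> jog_arm:
  hand: [0,0,0,0,0]
  travel:
    - [-0.0017,0.0002,-0.001]
    - [-0.0017,0.0002,-0.001]
    - [0,0,-0.002]
    - [0,0,0]
    - [0,0,0]
  yaw: [0,0,0,0,0]

```text
time_s: 5.92
position: [0.5422, -0.1639, 0.2361]
tool_rot: [[0.99, -0.139, 0.003], [-0.139, -0.99, -0.002], [0.003, 0.001, -1.0]]
ft_force: [-0.8, 0.7, 11.0]
grip_width: 0.0001
gripper_force: 5.6
```

Run:
```python
from h import *
X=np.array([.9907,-.1357,0]);Y=np.array([.1357,.9907,0]);Z=np.array([0,0,1.])
def arm(pin,r,n,y,phi=60):
    c,s=np.cos(np.radians(phi)),np.sin(np.radians(phi))
    return pin+(-r*c+n*s)*X+(r*s+n*c)*Z+y*Y
for pin in([.6027,-.1714,.1294],[.604,-.1714,.112],[.604,-.1714,.120]):
    print(pin)
    for nm,r,n in(("end under",.128,-.003),("end up",.128,.003),("inner under",.092,-.003),("inner up",.092,.003)):
        print(nm,[[proj(v,arm(np.array(pin),r,n,y)).round(1).tolist() for y in(.018,-.018)] for v in("top","scene")],arm(np.array(pin),r,n,0).round(4))
o=env.observe();print(o["position"],o["ft_force"],o["wrist_torque"])
s=env.get_image("scene")[:,:,::-1]; cv2.imwrite("pics/s5.png",s)
# pixel differences scene paddle stripe: R-B map original
a=cv2.imread("pics/scene0.png")[143:165,250:275].astype(int)
for i in range(22): print(143+i,' '.join('%4d'%v for v in a[i,:,2]-a[i,:,0]))
```

```text
[0.6027, -0.1714, 0.1294]
end under [[[256.8, 183.6], [273.0, 185.7]], [[256.8, 153.8], [271.7, 149.1]]] [ 0.5367 -0.1624  0.2388]
end up [[[257.1, 181.1], [273.3, 183.3]], [[255.6, 151.3], [270.4, 146.7]]] [ 0.5419 -0.1631  0.2418]
inner under [[[257.8, 177.0], [273.4, 179.1]], [[252.4, 161.9], [266.7, 157.3]]] [ 0.5546 -0.1648  0.2076]
inner up [[[258.1, 174.6], [273.8, 176.7]], [[251.2, 159.6], [265.5, 155.0]]] [ 0.5597 -0.1655  0.2106]
[0.604, -0.1714, 0.112]
end under [[[256.8, 183.6], [272.6, 185.8]], [[256.4, 160.5], [271.0, 155.7]]] [ 0.538  -0.1624  0.2214]
end up [[[257.1, 181.3], [273.0, 183.4]], [[255.1, 158.1], [269.7, 153.4]]] [ 0.5432 -0.1631  0.2244]
inner under [[[257.7, 177.2], [273.1, 179.2]], [[252.0, 168.3], [266.1, 163.6]]] [ 0.5559 -0.1648  0.1902]
inner up [[[258.0, 174.8], [273.4, 176.9]], [[250.8, 165.9], [265.0, 161.3]]] [ 0.561  -0.1655  0.1932]
[0.604, -0.1714, 0.12]
end under [[[256.8, 183.3], [272.8, 185.5]], [[256.4, 157.3], [271.1, 152.6]]] [ 0.538  -0.1624  0.2294]
end up [[[257.1, 180.9], [273.1, 183.1]], [[255.2, 154.9], [269.8, 150.2]]] [ 0.5432 -
[... 2475 characters left out ...]
   -4   -3   -3   -1   -3   -5  -17  -23  -51  -87 -108
160  -62  -29   -5    8   15   19   15   13    6    4    0   -2   -8   -5   -6   -4   -4   -2  -13  -34  -61  -69  -77 -100 -107
161 -101  -86  -67  -45  -15   10    8    2    2   -1   -2   -3   -3   -7   -3   -4   -1   -6  -29  -76  -98 -103 -101 -110 -114
162 -112 -106 -104  -79  -33    0    2    3    2    0   -1   -1   -5   -4   -4   -4   -7  -16  -43  -85 -113 -116 -112 -114 -112
163 -111 -101  -93  -64  -26   -4    2   -2    2   -3   -3   -4   -2   -9   -9   -8  -12  -18  -42  -77 -101 -109 -114 -112 -114
164  -94  -73  -50  -27  -11   -1    3    0   -5   -3   -2   -2   -3   -7   -7  -11   -8   -6  -22  -43  -70  -94 -109 -115 -114
```

Run:
```python
from h import *
X=np.array([.9907,-.1357,0]);Y=np.array([.1357,.9907,0])
p=np.array([.5694,-.1688,.2554])
for o in(.017,0,-.006):
    print(o,[[ (i,j),proj("scene",p+i*X+j*Y-[0,0,o]).round(1).tolist()] for i in(-.011,.011) for j in(-.0145,.0145)])
c=cv2.resize(cv2.imread("pics/c3.png")[:,400:],(70,80),interpolation=cv2.INTER_AREA)
print("gray c3, rows 120-150, cols 255-272")
g=cv2.cvtColor(c,cv2.COLOR_BGR2GRAY);d=c[:,:,0].astype(int)-c[:,:,2]
for v in range(118,150): print(v,' '.join('%3d/%3d'%(g[v-105,u-215],d[v-105,u-215]) for u in range(255,272)))
```

```text
0.017 [[(-0.011, -0.0145), [265.5, 144.5]], [(-0.011, 0.0145), [253.7, 148.1]], [(0.011, -0.0145), [260.2, 139.8]], [(0.011, 0.0145), [248.6, 143.3]]]
0 [[(-0.011, -0.0145), [265.7, 137.6]], [(-0.011, 0.0145), [253.8, 141.2]], [(0.011, -0.0145), [260.3, 132.9]], [(0.011, 0.0145), [248.6, 136.4]]]
-0.006 [[(-0.011, -0.0145), [265.8, 135.1]], [(-0.011, 0.0145), [253.8, 138.7]], [(0.011, -0.0145), [260.4, 130.5]], [(0.011, 0.0145), [248.5, 133.9]]]
gray c3, rows 120-150, cols 255-272
118  55/-12  40/ -4  24/  2  23/  5  19/  6  23/  6  24/  5  27/  2  18/  5  25/  9  46/  6  71/ -6  84/  3  99/ 52 113/103 120/114 124/108
119  56/-10  40/ -5  29/  0  24/  5  25/  4  33/  2  40/  4  38/  1  32/  6  35/ 11  58/  3  77/ -8  86/  2  99/ 50 110/104 115/116 121/110
120  58/-11  45/ -7  35/ -2  37/  0  36/  1  40/  1  52/  0  50/  0  40/  3  38/  9  61/  2  78/ -9  85/  3  95/ 48 109/104 115/116 119/113
121  54/-11  51/ -9  47/  0  53/ -1  45/  3  41/  3  45/  2  52/  1  41/  3  36/ 10  60/  4  82/-10  87/  1  98/ 50 115/100 113/115 116/114
122  55/-13  53/ -9  54/ -4  59/ -3  48/  1  37/  1  4
[... 3165 characters left out ...]

145  66/-15  65/-10  68/ 25  94/ 73 111/105 115/104 118/101 122/ 99 113/106 111/ 94 103/ 63  91/ 26  95/  3  94/ -5  82/ -2  95/  9 113/ 30
146  67/-16  62/ -9  68/ 22  93/ 69 111/ 92 111/ 78 112/ 65 118/ 72 108/ 80  94/ 81  80/ 66  65/ 32  67/  2  74/ -6  69/ -2  73/  1  88/  9
147  66/-14  63/ -9  70/ 18  87/ 62 100/ 82  99/ 55 101/ 30 105/ 32  98/ 32  80/ 34  67/ 31  65/ 15  67/ -9  61/-21  61/-22  62/-16  67/ -2
148  65/-17  63/ -9  69/ 13  90/ 56 100/ 78  87/ 49  78/ 13  86/  2  92/  0  88/ -2  80/ -5  75/-16  70/-34  64/-48  61/-50  60/-39  63/-10
149  67/-16  62/ -9  65/  9  85/ 54  96/ 75  79/ 45  68/  1  67/-20  79/-27  86/-36  77/-48  69/-53  63/-59  60/-65  60/-63  58/-44  62/-11
```

The contact is a straight-up force. Both cameras put the paddle end at z≈0.24, and the scene view also shows the fingertips higher than the TCP plus overhang would give. So the closed tips seem to sit about 6 mm behind the reported TCP, and they are resting on the paddle's end edge. I'll back off and go in again lower behind the paddle.

>>> jog_arm:
  hand: [0,0,0,0,0]
  travel:
    - [0,0,0.03]
    - [0.015,-0.0015,0]
    - [0.015,-0.0015,0]
    - [0,0,0]
    - [0,0,0]
  yaw: [0,0,0,0,0]

```text
time_s: 6.6
position: [0.5714, -0.1667, 0.2641]
tool_rot: [[0.99, -0.139, -0.001], [-0.139, -0.99, 0.0], [-0.001, -0.0, -1.0]]
ft_force: [0.3, -0.4, -0.2]
grip_width: 0.0001
gripper_force: 0.0
```

Run:
```python
from h import *
s=env.get_image("scene")[:,:,::-1];t=env.get_image("top")[:,:,::-1]
cv2.imwrite("pics/s6.png",s)
o=env.observe();p=o["position"];print(p,o["ft_force"],o["q"].round(2))
X=np.array([.9907,-.1357,0]);Y=np.array([.1357,.9907,0])
b=crop(s,235,80,70,80,7).copy()
for ov,col in((.017,(0,0,255)),(-.006,(0,255,0))):
    for i in(-.011,.011):
        for j in(-.0145,.0145):
            q=(proj("scene",p+i*X+j*Y-[0,0,ov])-[235,80]+.5)*7; cv2.circle(b,tuple(int(k) for k in q),3,col,-1)
cv2.imwrite("pics/c6.png",b)
```

```text
[ 0.57149852 -0.16668399  0.26442503] [-0.39600294 -0.19658002 -0.3128802 ] [-27.64  25.19  62.25  -0.    92.57  70.34]
```

View pics/c6.png

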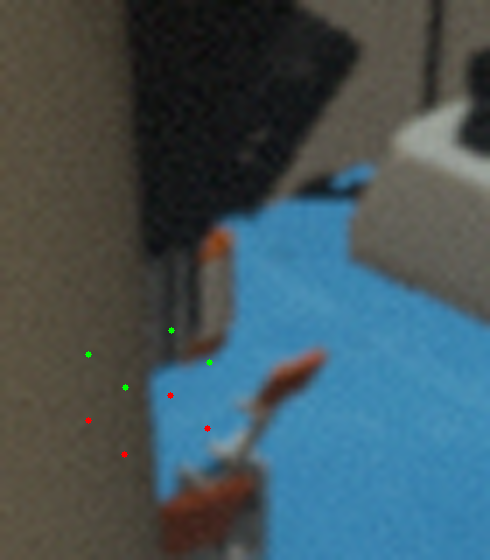

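The picture shows the fingertips ending at about crop (160–190, 360). That agrees with the green marks (tip about 6 mm behind the TCP), not the red ones (17 mm ahead). Now I'll go down behind the paddle and feel along the normal.

>>> jog_arm:
  hand: [0,0,0,0,0]
  travel:
    - [0,0,-0.018]
    - [0,0,-0.018]
    - [-0.0026,0.0004,-0.0015]
    - [-0.0026,0.0004,-0.0015]
    - [0,0,0]
  yaw: [0,0,0,0,0]

```text
time_s: 7.32
position: [0.5667, -0.1661, 0.2261]
tool_rot: [[0.99, -0.139, 0.001], [-0.139, -0.99, -0.001], [0.001, 0.0, -1.0]]
ft_force: [0.6, -1.1, -0.3]
grip_width: -0.0001
gripper_force: 0.0
```

>>> jog_arm:
  hand: [0,0,0,0,0]
  travel:
    - [-0.0017,0.0002,-0.001]
    - [-0.0017,0.0002,-0.001]
    - [-0.0017,0.0002,-0.001]
    - [0,0,0]
    - [0,0,0]
  yaw: [0,0,0,0,0]

```text
time_s: 7.95
position: [0.5617, -0.1654, 0.2223]
tool_rot: [[0.99, -0.139, 0.0], [-0.139, -0.99, 0.0], [0.0, -0.0, -1.0]]
ft_force: [0.7, -0.1, -0.1]
grip_width: 0.0002
gripper_force: 0.0
```

>>> jog_arm:
  hand: [0,0,0,0,0]
  travel:
    - [-0.0017,0.0002,-0.001]
    - [-0.0017,0.0002,-0.001]
    - [0,0,0]
    - [0,0,0]
    - [0,0,0]
  yaw: [0,0,0,0,0]

```text
time_s: 8.57
position: [0.5586, -0.165, 0.2206]
tool_rot: [[0.99, -0.139, 0.001], [-0.139, -0.99, -0.0], [0.001, 0.0, -1.0]]
ft_force: [4.5, 0.2, 1.4]
grip_width: 0.0002
gripper_force: 2.3
```

>>> jog_arm:
  hand: [0,0,0,0,0]
  travel:
    - [-0.0017,0.0002,-0.001]
    - [-0.0017,0.0002,-0.001]
    - [0,0,0]
    - [0,0,0]
    - [0,0,0]
  yaw: [0,0,0,0,0]

```text
time_s: 9.2
position: [0.5549, -0.1646, 0.2184]
tool_rot: [[0.99, -0.139, 0.0], [-0.139, -0.99, 0.0], [-0.0, -0.0, -1.0]]
ft_force: [4.1, -0.4, 2.3]
grip_width: -0.0001
gripper_force: 2.4
```

Contact is clear: the force (4.1, 2.3) N lies along the face normal, and the geometry fits the pin at 0.129. Now I'll follow the arc down.

>>> jog_arm:
  hand: [0,0,0,0,0]
  travel:
    - [-0.0063,0.0009,-0.0044]
    - [-0.0063,0.0009,-0.0044]
    - [-0.0057,0.0008,-0.0052]
    - [-0.0057,0.0008,-0.0052]
    - [0,0,0]
  yaw: [0,0,0,0,0]

```text
time_s: 9.82
position: [0.5305, -0.1612, 0.1987]
tool_rot: [[0.99, -0.139, -0.0], [-0.139, -0.99, 0.0], [-0.0, -0.0, -1.0]]
ft_force: [4.5, -0.2, 4.3]
grip_width: 0.0001
gripper_force: 2.8
```

>>> jog_arm:
  hand: [0,0,0,0,0]
  travel:
    - [-0.0049,0.0007,-0.006]
    - [-0.0049,0.0007,-0.006]
    - [-0.004,0.0005,-0.0066]
    - [-0.004,0.0005,-0.0066]
    - [0,0,0]
  yaw: [0,0,0,0,0]

```text
time_s: 10.45
position: [0.5126, -0.1587, 0.1733]
tool_rot: [[0.99, -0.139, -0.001], [-0.139, -0.99, 0.001], [-0.001, -0.0, -1.0]]
ft_force: [3.6, -0.2, 3.0]
grip_width: -0.0
gripper_force: 2.2
```

>>> jog_arm:
  hand: [0,0,0,0,0]
  travel:
    - [-0.0031,0.0004,-0.0071]
    - [-0.0031,0.0004,-0.0071]
    - [-0.0021,0.0003,-0.0075]
    - [-0.0021,0.0003,-0.0075]
    - [0,0,0]
  yaw: [0,0,0,0,0]

```text
time_s: 11.08
position: [0.5018, -0.1571, 0.1438]
tool_rot: [[0.99, -0.139, -0.003], [-0.139, -0.99, 0.001], [-0.003, -0.001, -1.0]]
ft_force: [-0.8, 0.8, 0.5]
grip_width: -0.0001
gripper_force: 0.3
```

>>> jog_arm:
  hand: [0,0,0,0,0]
  travel:
    - [-0.0008,0.0001,-0.003]
    - [-0.0005,0,-0.003]
    - [0,0,0]
    - [0,0,0]
    - [0,0,0]
  yaw: [0,0,0,0,0]

```text
time_s: 11.7
position: [0.5014, -0.1573, 0.1388]
tool_rot: [[0.99, -0.139, 0.0], [-0.139, -0.99, -0.0], [0.0, 0.0, -1.0]]
ft_force: [-0.4, 0.4, 0.9]
grip_width: 0.0002
gripper_force: 0.0
```

>>> jog_arm:
  hand: [0,0,0,0,0]
  travel:
    - [-0.0003,0,-0.002]
    - [-0.0002,0,-0.002]
    - [0,0,-0.001]
    - [0,0,0]
    - [0,0,0]
  yaw: [0,0,0,0,0]

```text
time_s: 12.32
position: [0.5009, -0.1573, 0.1338]
tool_rot: [[0.99, -0.139, 0.0], [-0.139, -0.99, -0.0], [0.0, 0.0, -1.0]]
ft_force: [0.4, -0.6, -0.0]
grip_width: 0.0
gripper_force: 0.0
```

Run:
```python
from h import *
s=env.get_image("scene")[:,:,::-1];t=env.get_image("top")[:,:,::-1]
o=env.observe();print(o["position"],o["ft_force"],o["gripper_force"])
cv2.imwrite("pics/c7.png",np.hstack([crop(s,220,125,80,80,5),crop(t,225,135,80,80,5)]))
cv2.imwrite("pics/s7.png",s)
```

```text
[ 0.50087848 -0.15729039  0.1337778 ] [-0.1893135   0.5612074   0.65134559] 0.0
```

>>> jog_arm:
  hand: [0,0.01,0.04,0.045,0.045]
  travel:
    - [0,0,0.05]
    - [0,0,0.05]
    - [0,0.045,0.02]
    - [0.001,0.052,0]
    - [0.002,0.052,0]
  yaw: [0,0,0.168,0.168,0.168]

```text
time_s: 13.05
position: [0.5037, -0.0069, 0.2541]
tool_rot: [[0.932, 0.361, 0.001], [0.361, -0.932, -0.0], [0.001, 0.0, -1.0]]
ft_force: [0.5, 1.2, -0.1]
grip_width: 0.0452
gripper_force: 0.0
```

>>> jog_arm:
  hand: [0.045,0.045,0.045,0.045,0.045]
  travel:
    - [0.005,0.052,0]
    - [0.005,0.052,0]
    - [0.005,0.0155,-0.045]
    - [0,0,-0.04]
    - [0,0,0]
  yaw: [0.168,0.168,0,0,0]

```text
time_s: 13.68
position: [0.5176, 0.1114, 0.1668]
tool_rot: [[0.764, 0.645, -0.006], [0.645, -0.764, 0.0], [-0.004, -0.004, -1.0]]
ft_force: [-0.6, 0.1, 1.0]
grip_width: 0.045
gripper_force: 0.0
```

Run:
```python
from h import *
s=env.get_image("scene")[:,:,::-1].copy();t=env.get_image("top")[:,:,::-1]
cv2.imwrite("pics/s8.png",s);cv2.imwrite("pics/t8.png",t)
o=env.observe();p=o["position"];R=o["tool_rot"];print(p,np.degrees(np.arctan2(R[1,1],R[0,1])),o["grip_width"])
for ov,col in((.017,(0,0,255)),(-.006,(0,255,0))):
    for i in(-.011,.011):
        for j in(-.0225,.0225):
            q=proj("scene",p+i*R[:,0]+j*R[:,1]-[0,0,ov]);print(ov,i,j,q.round(1))
a=crop(s,110,200,80,110,4);b=crop(s,215,130,80,110,4);c=crop(t,225,128,40*2-40,110,4)
cv2.imwrite("pics/c8.png",np.hstack([a,b,c]))
```

```text
[0.51949878 0.11103344 0.17005347] -49.86613460949613 0.04523332922156746
0.017 -0.011 -0.0225 [155.9 253.1]
0.017 -0.011 0.0225 [165.2 235.8]
0.017 0.011 -0.0225 [144.7 251.1]
0.017 0.011 0.0225 [154.5 233.9]
-0.006 -0.011 -0.0225 [153.8 244.4]
-0.006 -0.011 0.0225 [163.5 227.1]
-0.006 0.011 -0.0225 [142.4 242.4]
-0.006 0.011 0.0225 [152.5 225.3]
```

View pics/c8.png

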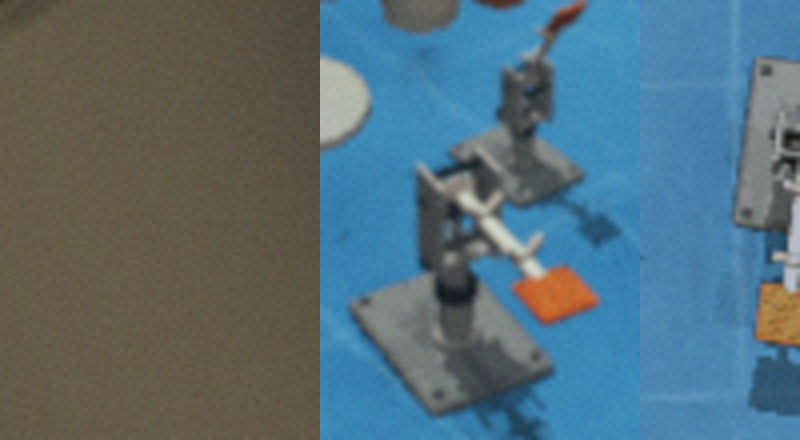

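The cradle is down and level: the orange paddle shows flat at crop (555,295), and the upright notches are clear. I'll refine the pin from the lowered paddle seen in both views.

Run:
```python
from h import *
Cn={}
for n,f,r in(("top","t8",(230,175,300,225)),("scene","s8",(255,180,310,225))):
    im=cv2.imread(f"pics/{f}.png");h=cv2.cvtColor(im,cv2.COLOR_BGR2HSV)
    m=cv2.inRange(h,(3,130,90),(18,255,255));k=np.zeros_like(m);k[r[1]:r[3],r[0]:r[2]]=m[r[1]:r[3],r[0]:r[2]]
    N,L,S,c=cv2.connectedComponentsWithStats(k);i=1+np.argmax(S[1:,4])
    p=np.argwhere(L==i)[:,::-1].astype(np.float32);q=cv2.minAreaRect(p);Cn[n]=c[i];print(n,S[i],c[i],q)
p,g=tri(("top",*Cn["top"]),("scene",*Cn["scene"]));print("paddle",p,g)
for z in(.128,.132,.136): print(z,onz("top",*Cn["top"],z)[:2],onz("scene",*Cn["scene"],z)[:2])
im=cv2.imread("pics/t8.png");h=cv2.cvtColor(im,cv2.COLOR_BGR2HSV)
# paddle yaw from side edges
k=cv2.inRange(h,(3,130,90),(18,255,255))[175:225,230:300];cn,_=cv2.findContours(k,0,1);c=max(cn,key=cv2.contourArea)
print(cv2.approxPolyDP(c,2,True).reshape(-1,2)+[230,175])
```

```text
top [254 199  15  15 165] [260.94545455 206.50909091] ((261.12872314453125, 206.21287536621094), (13.433002471923828, 13.930521011352539), 5.710593223571777)
scene [264 197  20  13 157] [273.43949045 203.19745223] ((273.52056884765625, 203.05479431152344), (11.001867294311523, 17.0880069732666), 69.44395446777344)
paddle [ 0.49200262 -0.15506416  0.13118774] 0.00019758479498893546
0.128 [ 0.49204043 -0.15518545] [ 0.49481918 -0.15747438]
0.132 [ 0.491909   -0.15512445] [ 0.49137006 -0.15435987]
0.136 [ 0.49177757 -0.15506345] [ 0.48792094 -0.15124537]
[[256 199]
 [254 212]
 [267 213]
 [268 201]
 [260 202]]
```

>>> jog_arm:
  hand: [0.045,0.045,0.045,0.045,0.045]
  travel:
    - [0,0,-0.04]
    - [0,0,-0.04]
    - [0,0,-0.04]
    - [0,0,-0.02]
    - [0,0,0]
  yaw: [0,0,0,0,0]

```text
time_s: 14.4
position: [0.5196, 0.1109, 0.0294]
tool_rot: [[0.765, 0.644, 0.001], [0.644, -0.765, 0.0], [0.0, 0.0, -1.0]]
ft_force: [0.7, 0.4, -0.3]
grip_width: 0.0452
gripper_force: 0.0
```

>>> jog_arm:
  hand: [0.045,0.045,0.045,0.045,0.045]
  travel:
    - [0,0,-0.004]
    - [0,0,-0.003]
    - [0,0,-0.002]
    - [0,0,0]
    - [0,0,0]
  yaw: [0,0,0,0,0]

```text
time_s: 15.02
position: [0.5189, 0.1112, 0.0198]
tool_rot: [[0.764, 0.645, 0.0], [0.645, -0.764, -0.0], [0.0, 0.0, -1.0]]
ft_force: [0.8, -0.5, -0.2]
grip_width: 0.0448
gripper_force: 0.0
```

>>> jog_arm:
  hand: [0.045,0.045,0.045,0.045,0.045]
  travel:
    - [0,0,-0.002]
    - [0,0,-0.002]
    - [0,0,-0.001]
    - [0,0,0]
    - [0,0,0]
  yaw: [0,0,0,0,0]

```text
time_s: 15.65
position: [0.5189, 0.1112, 0.0148]
tool_rot: [[0.764, 0.645, 0.0], [0.645, -0.764, 0.0], [0.0, 0.0, -1.0]]
ft_force: [1.7, -0.8, -0.5]
grip_width: 0.045
gripper_force: 0.0
```

>>> jog_arm:
  hand: [0.045,0.045,0.045,0.045,0.045]
  travel:
    - [0,0,-0.002]
    - [0,0,-0.001]
    - [0,0,0]
    - [0,0,0]
    - [0,0,0]
  yaw: [0,0,0,0,0]

```text
time_s: 16.27
position: [0.5189, 0.1112, 0.0118]
tool_rot: [[0.764, 0.645, 0.0], [0.645, -0.764, 0.0], [0.0, 0.0, -1.0]]
ft_force: [-1.0, 0.8, -0.8]
grip_width: 0.0447
gripper_force: 0.0
```

>>> jog_arm:
  hand: [0.045,0.045,0.045,0.045,0.045]
  travel:
    - [0,0,-0.002]
    - [0,0,-0.001]
    - [0,0,0]
    - [0,0,0]
    - [0,0,0]
  yaw: [0,0,0,0,0]

```text
time_s: 16.9
position: [0.5189, 0.1112, 0.0087]
tool_rot: [[0.764, 0.645, -0.0], [0.645, -0.764, -0.0], [-0.0, 0.0, -1.0]]
ft_force: [0.1, 0.1, 0.1]
grip_width: 0.0448
gripper_force: 0.0
```

>>> jog_arm:
  hand: [0.045,0.045,0.045,0.045,0.045]
  travel:
    - [0,0,-0.002]
    - [0,0,-0.001]
    - [0,0,0]
    - [0,0,0]
    - [0,0,0]
  yaw: [0,0,0,0,0]

```text
time_s: 17.52
position: [0.5189, 0.1113, 0.0058]
tool_rot: [[0.764, 0.645, 0.0], [0.645, -0.764, 0.0], [0.0, 0.0, -1.0]]
ft_force: [0.5, 0.4, -0.2]
grip_width: 0.045
gripper_force: 0.0
```

>>> jog_arm:
  hand: [0.045,0.045,0.045,0.045,0.045]
  travel:
    - [0,0,-0.002]
    - [0,0,-0.002]
    - [0,0,0]
    - [0,0,0]
    - [0,0,0]
  yaw: [0,0,0,0,0]

```text
time_s: 18.15
position: [0.5189, 0.1112, 0.0018]
tool_rot: [[0.764, 0.645, 0.0], [0.645, -0.764, -0.0], [0.0, 0.0, -1.0]]
ft_force: [0.9, -0.4, -0.3]
grip_width: 0.0452
gripper_force: 0.0
```

>>> jog_arm:
  hand: [0.045,0.045,0.045,0.045,0.045]
  travel:
    - [0,0,-0.002]
    - [0,0,-0.002]
    - [0,0,0]
    - [0,0,0]
    - [0,0,0]
  yaw: [0,0,0,0,0]

```text
time_s: 18.77
position: [0.5189, 0.1112, -0.0022]
tool_rot: [[0.764, 0.645, 0.0], [0.645, -0.764, 0.0], [0.0, 0.0, -1.0]]
ft_force: [0.5, 0.5, 0.8]
grip_width: 0.0448
gripper_force: 0.0
```

>>> jog_arm:
  hand: [0.035,0.028,0.022,0.022,0.022]
  travel:
    - [0,0,0]
    - [0,0,0]
    - [0,0,0]
    - [0,0,0]
    - [0,0,0]
  yaw: [0,0,0,0,0]
  grip_force: 20

```text
time_s: 19.4
position: [0.5189, 0.1112, -0.0023]
tool_rot: [[0.764, 0.645, 0.0], [0.645, -0.764, 0.0], [0.0, 0.0, -1.0]]
ft_force: [0.3, 0.1, -1.2]
grip_width: 0.0219
gripper_force: 0.0
```

>>> jog_arm:
  hand: [0.018,0.014,0.01,0.005,0.005]
  travel:
    - [0,0,0]
    - [0,0,0]
    - [0,0,0]
    - [0,0,0]
    - [0,0,0]
  yaw: [0,0,0,0,0]
  grip_force: 20

```text
time_s: 20.02
position: [0.5189, 0.1112, -0.0022]
tool_rot: [[0.764, 0.645, 0.0], [0.645, -0.764, 0.0], [0.0, 0.0, -1.0]]
ft_force: [-1.1, 0.1, 1.2]
grip_width: 0.0138
gripper_force: 20.4
```

The pads stopped at 13.8 mm with 20 N and no vertical reaction, so they grip the slimmer middle of the tube. Now I'll lift it and carry it above the cradle.

>>> jog_arm:
  hand: [0.005,0.005,0.005,0.005,0.005]
  travel:
    - [0,0,0.01]
    - [0,0,0.04]
    - [0,0,0.05]
    - [0,0,0.05]
    - [0,0,0.052]
  yaw: [0,0,0,0,0]

```text
time_s: 20.65
position: [0.5184, 0.1112, 0.202]
tool_rot: [[0.764, 0.645, 0.0], [0.645, -0.764, -0.0], [0.0, 0.0, -1.0]]
ft_force: [0.2, 1.1, -0.3]
grip_width: 0.014
gripper_force: 20.2
```

>>> jog_arm:
  hand: [0.005,0.005,0.005,0.005,0.005]
  travel:
    - [0.005,-0.04,0]
    - [0.006,-0.05,0]
    - [0.006,-0.05,0]
    - [0.006,-0.05,0]
    - [0,-0.035,0]
  yaw: [-0.14,-0.168,-0.168,-0.168,-0.14]

```text
time_s: 21.28
position: [0.5418, -0.1159, 0.2002]
tool_rot: [[0.996, -0.089, 0.0], [-0.089, -0.996, -0.0], [0.0, 0.0, -1.0]]
ft_force: [0.5, 0.5, -0.7]
grip_width: 0.014
gripper_force: 20.2
```

Run:
```python
from h import *
s=env.get_image("scene")[:,:,::-1];t=env.get_image("top")[:,:,::-1]
cv2.imwrite("pics/s9.png",s);cv2.imwrite("pics/t9.png",t)
o=env.observe();p=o["position"];R=o["tool_rot"];print(p,np.degrees(np.arctan2(R[1,1],R[0,1])),o["grip_width"],o["gripper_force"])
for n in("top","scene"):
    print(n,[proj(n,p+[0,0,.01]+k*R[:,0]).round(1) for k in(-.0315,.0315)])
cv2.imwrite("pics/c9.png",np.hstack([crop(s,200,140,100,100,4),crop(t,190,120,100,100,4)]))
```

```text
[ 0.54167649 -0.11683477  0.19999811] -95.12613048205439 0.014045276122300021 20.17554521924467
top [array([243.4, 197.3]), array([245.8, 169.9])]
scene [array([253.7, 177.1]), array([237.7, 162. ])]
```

View pics/c9.png

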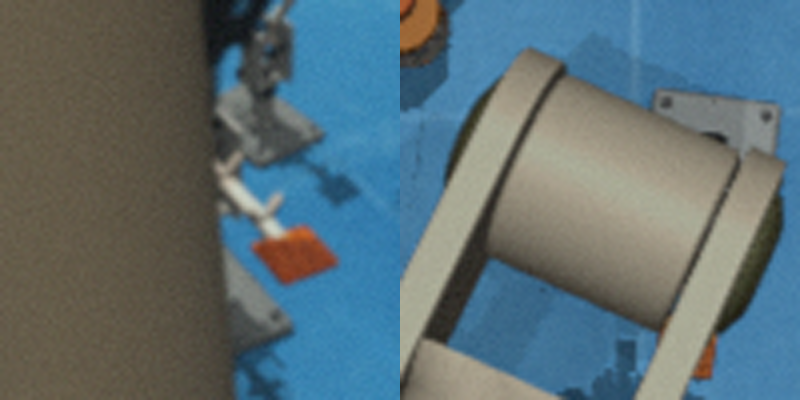

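>>> jog_arm:
  hand: [0.005,0.005,0.005,0.005,0.005]
  travel:
    - [0.003,-0.023,0]
    - [0.0028,-0.023,0]
    - [0,0,-0.025]
    - [0,0,-0.025]
    - [0,0,0]
  yaw: [-0.024,-0.023,0,0,0]

```text
time_s: 22.0
position: [0.5471, -0.16, 0.1484]
tool_rot: [[0.992, -0.13, -0.003], [-0.13, -0.992, 0.002], [-0.003, -0.001, -1.0]]
ft_force: [0.2, 0.1, 0.8]
grip_width: 0.0141
gripper_force: 20.2
```

Run:
```python
from h import *
s=env.get_image("scene")[:,:,::-1].copy()
cv2.imwrite("pics/s10.png",s)
o=env.observe();p=o["position"];R=o["tool_rot"];print(p,np.degrees(np.arctan2(R[1,1],R[0,1])),o["ft_force"])
print([proj("scene",p+[0,0,.01]+k*R[:,0]).round(1) for k in(-.0315,.0315)])
h=cv2.cvtColor(s,cv2.COLOR_BGR2HSV)
m=cv2.inRange(h,(20,100,60),(34,255,255))[150:260,200:330]
N,L,S,c=cv2.connectedComponentsWithStats(m)
for i in range(1,N):
    if S[i,4]>4: print("yellow",S[i]+[200,150,0,0,0],c[i]+[200,150])
# darkness profile: arm edge column at tube row
for v in range(170,200,3): print(v,s[v,240:290,0].astype(int)-s[v,240:290,2])
```

```text
[ 0.54775892 -0.16016688  0.14978718] -97.46262426256823 [ 0.44738645  0.14017707 -0.44796417]
[array([267.1, 187.1]), array([252.4, 172.3])]
170 [-26 -23 -29 -28 -25 -23 -19 -23 -21 -19 -16 -18 -21 -17 -20 -12 -10  -8
  -1   3   3   3   4   4   5   3   2   3   6   6   3   2   0  -1  -2   2
  12  35  64  96 113 118 117 118 116 116 118 114 119 120]
173 [-23 -25 -25 -24 -26 -20 -21 -23 -19 -19 -22 -15 -18 -14 -15 -20 -14  -9
  -3   1   1   5   8   4   6   2   1   3   6   7   5   1   0   3   2   3
   3   3   2   6  30  83 113 120 114 112 112 109 110 110]
176 [-25 -21 -23 -26 -25 -22 -27 -22 -22 -18 -18 -17 -18 -17 -14 -17 -14 -13
  -6  -4   4   3   7  10  11   8   0   5   7   3   3   6   2   2   4  16
  29  56  78  95 102 113 116 115 113 113 115 112 110 112]
179 [-25 -22 -24 -23 -27 -22 -20 -20 -21 -22 -19 -18 -18 -17 -18 -17 -14 -12
  -6  -7 -14 -21 -14  -4   4   6   0   3   6  18  26  42  52  58  66  71
  94 104 109 113 110 103 107 106 110 112 113 111 117 112]
182 [-23 -26 -23 -27 -24 -23 -22 -23 -20 -22 -19 -22 -17 -18 -15 -13 -15 -11
  -8  -2  -9  -7   5  19  28  26  50  86 104 108 
[... 421 characters left out ...]
06 118 118 119 118
 117 116 114 106  93  79  73  71  72  68  70  71  80  91]
191 [-24 -25 -22 -22 -24 -26 -25 -24 -22 -21 -21 -19 -19 -17 -14 -17 -13 -12
 -13  -5 -10  -7 -12  -8  -2  14  12  -4   0  30  81 110 115 116 119 117
 119 117 116 115 121 116 111  97  88 103 110 117 118 118]
194 [-23 -22 -24 -24 -23 -24 -22 -22 -21 -19 -22 -22 -20 -18 -19 -19 -14 -14
  -6  31  70  74  33   0 -15 -10 -11  -2  44 101 118 116 119 119 122 117
 116 118 121 116 118 115 119 117 119 119 119 117 118 120]
197 [-28 -26 -25 -25 -26 -29 -22 -21 -20 -23 -21 -22 -22 -14 -17 -14 -17 -16
  -4  52 106 113 113  98  65  23  -5 -13 -12   7  33  49  31   6 -19 -34
 -21  26  78 107 120 117 120 116 120 116 119 120 118 117]
```

>>> jog_arm:
  hand: [0.005,0.005,0.005,0.005,0.005]
  travel:
    - [0,-0.0025,0]
    - [0,0,-0.003]
    - [0,0,-0.003]
    - [0,0,-0.002]
    - [0,0,0]
  yaw: [-0.006,0,0,0,0]

```text
time_s: 22.68
position: [0.5476, -0.1622, 0.1416]
tool_rot: [[0.991, -0.136, -0.0], [-0.136, -0.991, 0.0], [-0.0, -0.0, -1.0]]
ft_force: [-0.6, -0.7, 0.2]
grip_width: 0.014
gripper_force: 20.2
```

>>> jog_arm:
  hand: [0.005,0.005,0.005,0.005,0.005]
  travel:
    - [0,0,-0.002]
    - [0,0,-0.001]
    - [0,0,0]
    - [0,0,0]
    - [0,0,0]
  yaw: [0,0,0,0,0]

```text
time_s: 23.3
position: [0.5477, -0.1623, 0.1388]
tool_rot: [[0.991, -0.136, 0.0], [-0.136, -0.991, -0.0], [0.0, 0.0, -1.0]]
ft_force: [0.6, -0.5, -0.7]
grip_width: 0.0142
gripper_force: 20.2
```

>>> jog_arm:
  hand: [0.005,0.005,0.005,0.005,0.005]
  travel:
    - [0,0,-0.001]
    - [0,0,-0.001]
    - [0,0,0]
    - [0,0,0]
    - [0,0,0]
  yaw: [0,0,0,0,0]

```text
time_s: 23.92
position: [0.5477, -0.1623, 0.1367]
tool_rot: [[0.991, -0.136, -0.0], [-0.136, -0.991, 0.0], [-0.0, -0.0, -1.0]]
ft_force: [0.7, -0.1, -0.3]
grip_width: 0.0141
gripper_force: 20.2
```

>>> jog_arm:
  hand: [0.005,0.005,0.005,0.005,0.005]
  travel:
    - [0,0,-0.001]
    - [0,0,0]
    - [0,0,0]
    - [0,0,0]
    - [0,0,0]
  yaw: [0,0,0,0,0]

```text
time_s: 24.55
position: [0.5478, -0.1623, 0.1362]
tool_rot: [[0.991, -0.136, 0.001], [-0.136, -0.991, -0.0], [0.001, 0.0, -1.0]]
ft_force: [-2.2, 0.4, 6.2]
grip_width: 0.0138
gripper_force: 20.7
```

Contact came at TCP 0.1363, where 0.135 was expected, with 6 N. I'll ease the load off and open slowly.

>>> jog_arm:
  hand: [0.005,0.014,0.016,0.018,0.02]
  travel:
    - [0,0,0.0006]
    - [0,0,0]
    - [0,0,0]
    - [0,0,0]
    - [0,0,0]
  yaw: [0,0,0,0,0]

```text
time_s: 25.18
position: [0.5476, -0.1623, 0.1361]
tool_rot: [[0.991, -0.136, -0.0], [-0.136, -0.991, 0.0], [-0.0, -0.0, -1.0]]
ft_force: [0.1, 0.6, 0.9]
grip_width: 0.0199
gripper_force: 0.0
```

>>> jog_arm:
  hand: [0.024,0.028,0.03,0.03,0.03]
  travel:
    - [0,0,0]
    - [0,0,0]
    - [0,0,0]
    - [0,0,0]
    - [0,0,0]
  yaw: [0,0,0,0,0]

```text
time_s: 25.8
position: [0.5476, -0.1623, 0.1363]
tool_rot: [[0.991, -0.136, -0.0], [-0.136, -0.991, 0.0], [-0.0, -0.0, -1.0]]
ft_force: [-0.2, -0.2, 0.2]
grip_width: 0.0304
gripper_force: 0.0
```

>>> jog_arm:
  hand: [0.03,0.03,0.03,0.03,0.03]
  travel:
    - [0,0,0.01]
    - [0,0,0.02]
    - [0,0,0.05]
    - [0,0,0.05]
    - [0,0,0.02]
  yaw: [0,0,0,0,0]

```text
time_s: 26.42
position: [0.5481, -0.1624, 0.2903]
tool_rot: [[0.991, -0.136, 0.005], [-0.136, -0.991, -0.003], [0.005, 0.002, -1.0]]
ft_force: [0.0, -0.7, -0.5]
grip_width: 0.0297
gripper_force: 0.0
```

>>> jog_arm:
  hand: [0.03,0.03,0.03,0.03,0.03]
  travel:
    - [-0.01,0.05,0]
    - [-0.01,0.055,0]
    - [-0.01,0.055,0]
    - [-0.01,0.055,0]
    - [0,0.05,0]
  yaw: [0,0,0,0,0]

```text
time_s: 27.05
position: [0.5069, 0.1045, 0.2875]
tool_rot: [[0.991, -0.136, 0.001], [-0.136, -0.991, -0.0], [0.001, -0.0, -1.0]]
ft_force: [0.7, 0.5, 0.3]
grip_width: 0.0301
gripper_force: 0.0
```

Run:
```python
from h import *
s=env.get_image("scene")[:,:,::-1];t=env.get_image("top")[:,:,::-1]
cv2.imwrite("pics/s11.png",s);cv2.imwrite("pics/t11.png",t)
cv2.imwrite("pics/c11.png",np.hstack([crop(s,225,145,65,75,6),crop(t,235,145,65,75,6)]))
```

```text
(no output)
```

View pics/c11.png

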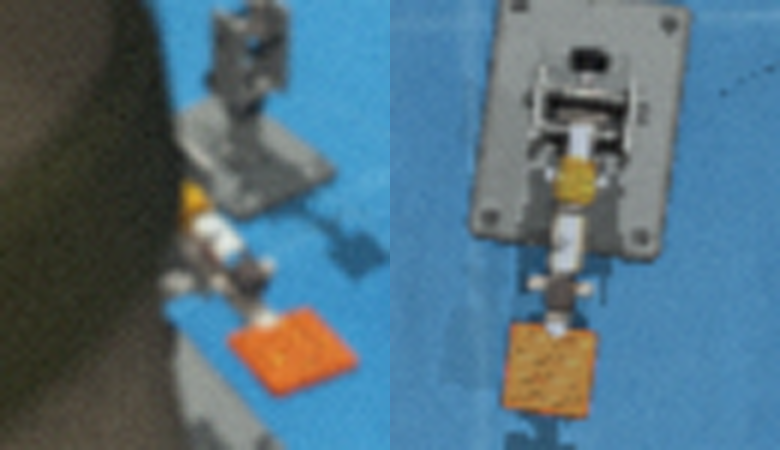

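The tube lies lengthwise in both notches: the top view has the yellow cap at crop (575,180), the grey foot at (560,292), and notch tips on either side of both. The cradle is still level. I'll check the centring and the bystanders in numbers.

Run:
```python
from h import *
X=np.array([.9907,-.1357]);P=np.array([.4920,-.1551])
t=cv2.imread("pics/t11.png");
# sample along arm line at z .150
for o in np.arange(.010,.096,.002):
    w=P+(.110-o)*X;q=proj("top",[*w,.151]);b=cv2.getRectSubPix(t,(3,1),tuple(map(float,q)))[0].mean(0);print(round(o*1e3),b.round().astype(int),end="; ")
h=cv2.cvtColor(t,cv2.COLOR_BGR2HSV);m=cv2.inRange(h,(20,110,60),(34,255,255))[160:195,250:285]
y,x=np.nonzero(m);Y=onz("top",x.mean()+250,y.mean()+160,.150)[:2];print("\nyellow ctr",Y,"out",110-1e3*(Y-P)@X,"lat",1e3*(Y-P)@[.1357,.9907],len(x))
a=cv2.imread("pics/top0.png")
d=cv2.absdiff(a,t).max(2)
for n,(u,v,w,g) in dict(bottle=(175,108,30,30),timer=(325,160,42,32),marker=(222,244,56,24)).items(): print(n,(d[v:v+g,u:u+w]>40).sum())
```

```text
10 [151 152 152]; 12 [188 181 174]; 14 [190 181 173]; 16 [190 179 171]; 18 [191 180 172]; 20 [189 182 173]; 22 [168 175 172]; 24 [112 159 172]; 26 [ 72 135 164]; 28 [ 59 134 162]; 30 [ 59 138 163]; 32 [ 62 140 163]; 34 [ 59 138 160]; 36 [ 58 139 161]; 38 [ 56 136 159]; 40 [ 58 119 141]; 42 [ 75 109 124]; 44 [107 115 120]; 46 [108 113 113]; 48 [163 163 159]; 50 [185 182 174]; 52 [190 186 179]; 54 [189 183 176]; 56 [181 173 165]; 58 [164 159 153]; 60 [165 159 153]; 62 [176 170 162]; 64 [187 182 174]; 66 [189 185 177]; 68 [182 179 173]; 70 [134 134 132]; 72 [ 99 102 103]; 74 [82 85 90]; 76 [78 80 86]; 78 [77 79 85]; 80 [76 78 82]; 82 [74 76 81]; 84 [71 72 75]; 86 [85 87 88]; 88 [119 124 127]; 90 [136 140 141]; 92 [176 169 165]; 94 [168 168 170]; 
yellow ctr [ 0.56766382 -0.16654893] out 33.48623404354072 lat -1.0748770194332966 37
bottle 0
timer 0
marker 62
```

Run:
```python
from h import *
for f in("top0","t8","t9","t11"):
    a=cv2.imread(f"pics/{f}.png")[240:272,215:285];h=cv2.cvtColor(a,cv2.COLOR_BGR2HSV)
    r=cv2.inRange(h,(170,120,40),(180,255,255))|cv2.inRange(h,(0,120,40),(6,255,255));w=cv2.inRange(h,(0,0,110),(180,70,255))
    print(f,[(np.argwhere(k).mean(0).round(2) if k.any() else None,int((k>0).sum())) for k in(r,w)])
d=cv2.absdiff(cv2.imread("pics/top0.png"),cv2.imread("pics/t11.png")).max(2)[244:268,222:278]
print(np.argwhere(d>40).min(0),np.argwhere(d>40).max(0))
o=env.observe();print(o["time_s"],o["ft_force"].round(1))
```

```text
top0 [(array([11.84, 19.36]), 77), (array([17.45, 42.86]), 168)]
t8 [(array([11.8 , 19.33]), 76), (array([17.75, 42.81]), 181)]
t9 [(None, 0), (array([12.96, 18.12]), 759)]
t11 [(array([11.79, 19.39]), 75), (array([17.68, 42.75]), 184)]
[2 0] [23 12]
27.15 [ 1.   0.  -0.7]
```

The marker hasn't moved: its red cap centroid is unchanged and the difference was the arm's shadow. The tube spans 23.5 to 87 mm from the pin, so it is centred to about 1 mm. I'm handing the job in.

```bash
python3 -c "
from rig import env
print(env.close_job())"
```

```text
the job is handed in; nothing more can be done
None
```

The cradle is snapped down on its lower stop with the sample tube resting in both V notches, centred to about 1 mm and let go; the amber bottle, timer and marker haven't moved, and I handed the job in at about 27 s. On the first approach the closed fingers pressed the paddle's end edge with about 11 N, under the 25 N limit, because their tips sat about 23 mm higher than the stated overhang gives.

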